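# Set out the soldering supplies in order of height

### The job

Set the soldering supplies out in a row on the four round mats of the aluminium strip, upright and in order of height: the lowest on the mat next to the green end plate, rising to the tallest on the mat next to the red one. The things, all standing on the dark green bench mat between the strip and the robot, are the flux tin, the solder spool, the grey cell and the two stacking cups; the orange cup goes into the white one, and the nested pair counts as one thing, standing third (taller than the spool, lower than the cell). Stand everything centred on its mat and lower the orange cup straight in until its band rests on the white rim, gently, without ramming it in.

Things in the scene. Friction and masses are not known exactly. Their poses are not given: they have to be found in the camera images.
- tin_mid (a point): flux tin: a round tin with a yellow lid, 51 mm across and 21 mm high, standing upright; this point is at its centre, half-way up; z is its upward axis
- spool_mid (a point): spool of solder: silver wire between two blue flanges, 56 mm across and 38 mm high, standing on one flange; this point is at its centre, half-way up; z is its upward axis
- cell_mid (a point): single battery cell: a grey cylinder, 32 mm across and 72 mm high, standing upright; this point is at its centre, half-way up; z is its upward axis
- white_cup_mid (a point): white stacking cup, open at the top, 34 mm high: below, a tapered body 22 mm high (36 mm across at the foot, 50 mm above), then an upright band 60 mm across and 12 mm high, up to the rim; walls 2.5 mm, mouth 55 mm across. This point is on its axis, half-way up (17 mm above its foot); z is its upward axis
- orange_cup_mid (a point): orange stacking cup, 42 mm high: the same tapered body as the white cup's, then a band 63 mm across, 20 mm high, up to the rim. Nested, the underside of its band rests on the white rim, its foot 12 mm above the white foot, both 54 mm high; its whole band stays above the white rim (so hold it by the band's upper part). Point on its axis, half-way up (21 mm above its foot); z up
- mat_a: first mat; a black round rubber mat, 72 mm across, 2 mm thick, fixed on the 4 mm strip, its top 6 mm above the bench; its origin is the centre of its underside. The four mats stand 105 mm apart, in a straight row running roughly left to right; this is the one at the robot's left end (largest y)
- mat_b: second mat; a black round rubber mat, 72 mm across, 2 mm thick, fixed on the 4 mm strip, its top 6 mm above the bench; its origin is the centre of its underside. The four mats stand 105 mm apart, in a straight row running roughly left to right; this is the second from the robot's left
- mat_c: third mat; a black round rubber mat, 72 mm across, 2 mm thick, fixed on the 4 mm strip, its top 6 mm above the bench; its origin is the centre of its underside. The four mats stand 105 mm apart, in a straight row running roughly left to right; this is the third from the robot's left
- mat_d: fourth mat; a black round rubber mat, 72 mm across, 2 mm thick, fixed on the 4 mm strip, its top 6 mm above the bench; its origin is the centre of its underside. The four mats stand 105 mm apart, in a straight row running roughly left to right; this is the one at the robot's right end (smallest y)
- green_end: flat green plate, 76 x 26 x 3 mm, fixed across one end of the aluminium strip (4 mm thick) on which the mats lie, 75 mm beyond the centre of the end mat; it marks the end where the lowest thing goes (a like red plate marks the other end). Its origin is the centre of its underside
There are look-alikes about, which are no part of the job. Leave any purple or turquoise look-alike of the part that bears tin_mid alone.

How it is judged:
At the end, for the whole second after the job is handed in: From the green plate: tin, spool, white cup, cell upright (7 degrees) on mats one to four, each within 12 mm of the mat's centre; orange cup upright in the white one, within 5 mm of its axis, its band on the white rim (4 mm down, 3 mm up); all released and at rest (((horizontal distance between green_end and mat_a below 0.1 m and horizontal distance between tin_mid and mat_a below 0.012 m and horizontal distance between spool_mid and mat_b below 0.012 m and horizontal distance between white_cup_mid and mat_c below 0.012 m and horizontal distance between cell_mid and mat_d below 0.012 m) or (horizontal distance between green_end and mat_d below 0.1 m and horizontal distance between tin_mid and mat_d below 0.012 m and horizontal distance between spool_mid and mat_c below 0.012 m and horizontal distance between white_cup_mid and mat_b below 0.012 m and horizontal distance between cell_mid and mat_a below 0.012 m)) and height (world z) of tin_mid below 0.0205 m and height (world z) of spool_mid below 0.029 m and height (world z) of white_cup_mid below 0.027 m and height (world z) of cell_mid below 0.046 m and angle between each of tin_mid, spool_mid, white_cup_mid, orange_cup_mid, cell_mid's own z axis and vertical below 0.12 rad and horizontal distance between orange_cup_mid and white_cup_mid below 0.005 m and z of orange_cup_mid in the frame of white_cup_mid between 0.012 and 0.019 m and linear speed of each of tin, spool, white_cup, orange_cup, cell below 0.01 m/s); the robot touches nothing.
It fails at once if the orange cup was rammed into the white one (over 40 N between the cups) (contact force between orange_cup and white_cup above 40 N).
It also fails if it takes over 128 s, if anything falls off the work surface, if the arm or the gripper's body presses on something with over 40 N, if the wrist force passes 120 N, or if a joint passes its speed limit or range.

### The arm

A 6-joint arm with a two-finger parallel gripper is mounted at the origin on a cart in front of the work surface, level with it; the furniture and walls round the work are solid. World frame = base frame: x ahead of the robot, y to its left, z up, the work surface at z = 0. Lengths are in m, angles in rad, forces in N, time in s.
With the tool pointing down it reaches from about 0.3 to 0.875 m from the base axis. Payload 6.4 kg.
Tool frame: the origin (TCP) lies on the centre line of the jaws, within the pads' length; the fingertips stand 25 mm ahead of it and the grasp point (between the pads) lies 6 mm ahead of it; z points along the fingers, y is the line along which they close (so a half turn about z gives the same grasp; the last joint's range is limited). The gripper opens to 85 mm and grips with 20 to 120 N. Pads are 22 mm wide; open, the fingers measure 114 mm over their backs; the gripper's body (76 mm by 85 mm) begins 54 mm behind the grasp point. The pads swing forward as they close: fully open they stand 13 mm farther back than shut.
Start: joints at [-1.428, 0.181, 1.607, -0, 1.354, -0.206], TCP at [0.197, -0.54, 0.256] pointing down, gripper open.
Joint ranges: [-2.99, 2.99], [-0.89, 2.07], [0.3, 2.58], [-1.14, 4.28], [0, 2.63], [-3.12, 3.12]. Speed limits (rad/s): [2.57, 2.57, 3.01, 3.14, 3.14, 3.14].

### API

Orientations are given as a unit quaternion [w, x, y, z].
In Python, from bench import get_obs, camera, hand_in, spot_in gives the robot as it stands.
- The arm moves only by the shell command python3 -m jog 'ROWS'. ROWS is JSON, one flat list of numbers, 7 for each row, row after row: the shift along the tool's x, y, z in m, then the turn, a rotation vector about the tool's x, y, z in rad, then the closure, from 0 (fully open) to 1 (shut). A call has 1 to 20 rows; each row is the pose to reach, as a shift and turn from the pose commanded when the call began, along the tool's axes at that moment; what a row does not reach only later rows make up. A row lasts 1/8 s, in which the tool goes at most 62.5 mm and 10.7 degrees, less where a joint would pass 70% of its speed; a pose out of reach is approached as far as the arm can. A call with a gripper value outside its range is refused whole. The fingers move at their own pace and stop on an object; the grip force is fixed at half the most. Time passes only in rows, so rows that repeat a pose let the fingers close. It gives the time, the measured TCP pose, the force, the opening and the grip force at its end, in the units of the state.
- get_obs(): the state, without advancing time (a new reading comes with each control period).
- camera(name): name is "scene" or "top" or "wrist"; returns a dict with "frame" (480x640x3 uint8, red, green, blue), "mtx" (3x3 intrinsics, pixels), "distortion" ([k1, k2, p1, p2, k3] as OpenCV has them; the pictures are not rectified), "extrinsics" (4x4, takes a point from camera to world coordinates). Camera axes: x right, y up, looking along -z (the intrinsics and any distortion apply to the point x, -y, -z); pixel columns grow to the right and rows downward; lengths in m; the calibration is good to about 2 mm. A picture is of the moment at which its call begins. There is no depth.
- hand_in(): hands the job in; it is judged then, once.
Trained networks look in a picture, given as the dict that the camera call returned (one of the last four; its "shot" number tells which), for a name from the list of things; names that differ only in an ending like _2 or _b are one class to them, and where a whole thing is asked for, a point or a joint stands for the part that bears it (a point fixed in the world has none). Each returns a list of dicts, best first, with "confidence" (0 to 1); they miss things now and then, are a little off and sometimes report something else, mostly with a low value. They report only what shows in the picture. A call takes as long as a camera call. They do not tell look-alikes from the thing itself.
- spot_in(picture, name): "xyz" ([x, y, z] in m, in world coordinates, good to about 4 mm: the middle of the surface that is visible of it).
The state is a dict: "time_s": time; "q": joint angles; "dq": joint speeds; "joint_efforts": joint torques, N m; "eef_pos": TCP position; "eef_rot": TCP orientation; "wrist_force": force on the tool from outside, world axes, zero at the start; "torque": the same for the moment, N m; "opening": opening from 0.0 (shut) to 1.0 (fully open); "grasp_force": force on a finger pad.
Only numpy, scipy, OpenCV 4.12 (cv2) and the standard library are available. Lean on these libraries where they do the work, as an engineer would, in place of code of your own. Each camera call takes 0.05 s, during which the arm holds its last target. There are 200 camera calls.

## Working session

There is one attempt and no reset: what is moved stays moved. The work goes in short steps, Python scripts to look and compute and a shell command to move; the robot and the scene stay as the last step left them, time stands still between calls to the robot, and variables do not carry over. Pictures are saved under pics/ and viewed, at most 17 in all, crops included, and the job is handed in when it is done.

```bash
mkdir -p pics
cat > h.py <<'E'
import numpy as np, cv2
from bench import get_obs, camera, hand_in, spot_in
from scipy.spatial.transform import Rotation as R
def save(c,n): cv2.imwrite('pics/'+n+'.png',c['frame'][:,:,::-1])
def ray(c,u,v,z):
    p=cv2.undistortPoints(np.array([[[u,v]]],float),c['mtx'],np.array(c['distortion'],float))[0,0]
    E=np.array(c['extrinsics']); d=E[:3,:3]@np.array([p[0],-p[1],-1]); o=E[:3,3]
    return o+d*(z-o[2])/d[2]
def proj(c,P):
    E=np.array(c['extrinsics']); q=E[:3,:3].T@(np.array(P)-E[:3,3]); q=np.array([q[0],-q[1],-q[2]])
    return cv2.projectPoints(q.reshape(1,1,3),np.zeros(3),np.zeros(3),np.array(c['mtx'],float),np.array(c['distortion'],float))[0].ravel()
E
python3 - <<'E'
from h import *
np.set_printoptions(precision=4,suppress=True)
o=get_obs(); print({k:np.round(o[k],3) for k in o})
t=camera('top'); save(t,'top1'); s=camera('scene'); save(s,'scene1')
for n in ['tin_mid','spool_mid','cell_mid','white_cup_mid','orange_cup_mid','mat_a','green_end']:
    for nm,c in (('top',t),('scene',s)):
        print(n,nm,[(np.round(d['xyz'],3).tolist(),round(d['confidence'],2),proj(c,d['xyz']).round().tolist()) for d in spot_in(c,n)])
E
```

```text
{'time_s': np.float64(0.0), 'q': array([-1.428,  0.182,  1.608,  0.   ,  1.354, -0.206]), 'dq': array([ 0.002,  0.001, -0.002, -0.001,  0.001,  0.001]), 'joint_efforts': array([ -0.001, -44.487, -35.133,  -0.   ,   0.009,   0.   ]), 'eef_pos': array([ 0.196, -0.54 ,  0.255]), 'eef_rot': array([-0.001,  0.985,  0.174,  0.   ]), 'wrist_force': array([0.302, 0.52 , 0.245]), 'torque': array([ 0.024, -0.026, -0.038]), 'grasp_force': np.float64(0.0), 'opening': np.float64(0.999)}
tin_mid top [([0.558, -0.277, 0.023], 0.85, [433.0, 217.0]), ([0.453, 0.077, 0.021], 0.7, [297.0, 260.0]), ([0.492, 0.369, 0.019], 0.63, [183.0, 248.0]), ([0.352, 0.112, 0.021], 0.52, [284.0, 301.0])]
tin_mid scene [([0.482, 0.372, 0.019], 0.79, [191.0, 345.0]), ([0.444, 0.082, 0.017], 0.68, [321.0, 276.0]), ([0.552, -0.266, 0.016], 0.61, [378.0, 194.0]), ([0.348, 0.117, 0.022], 0.58, [349.0, 305.0])]
spool_mid top [([0.447, -0.054, 0.042], 0.63, [349.0, 261.0])]
spool_mid scene [([0.582, -0.009, 0.003], 0.73, [300.0, 236.0]), ([0.439, -0.046, 0.033], 0.7, [362.0, 243.0]), ([0.576, -0.115, 0.006], 0.28, [332.0, 21
[... 418 characters left out ...]
60.0])]
orange_cup_mid scene [([0.455, 0.181, 0.028], 0.7, [282.0, 293.0])]
mat_a top [([0.598, 0.194, 0.008], 0.92, [252.0, 207.0]), ([0.585, 0.094, 0.008], 0.84, [290.0, 211.0]), ([0.581, -0.012, 0.008], 0.84, [330.0, 212.0]), ([0.575, -0.116, 0.006], 0.71, [370.0, 213.0])]
mat_a scene [([0.587, 0.095, 0.007], 0.92, [266.0, 254.0]), ([0.583, -0.009, 0.003], 0.79, [300.0, 236.0]), ([0.593, 0.197, 0.006], 0.69, [227.0, 275.0]), ([0.572, -0.115, 0.004], 0.61, [333.0, 219.0])]
green_end top [([0.571, -0.193, 0.01], 0.75, [400.0, 214.0]), ([0.428, -0.18, 0.072], 0.59, [401.0, 266.0]), ([0.588, 0.094, 0.007], 0.46, [290.0, 210.0])]
green_end scene [([0.566, -0.191, 0.007], 0.61, [355.0, 207.0])]
```

View pics/top1.png

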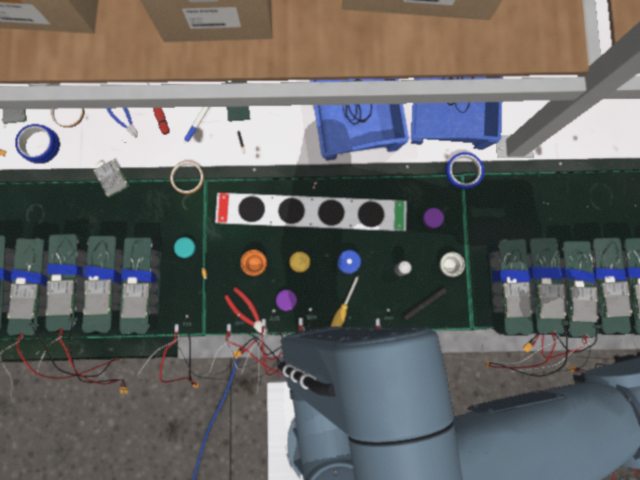

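View pics/scene1.png

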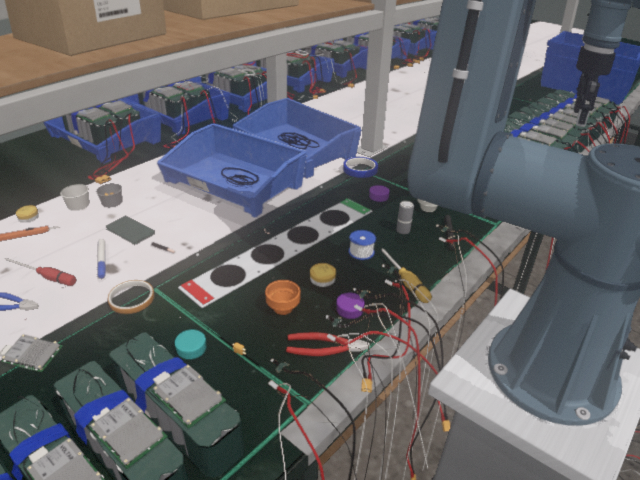

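The green end is at mat_d, on the robot's right. So the tin goes to d, the spool to c, the white cup with the orange one in it to b, and the cell to a. The tin is the yellow one at top-view (300,261). The purple and turquoise ones are decoys. I'll go to a lookout above the middle next.

```bash
cat >> h.py <<'E'
def goal(xyz,yaw=0):
    o=get_obs(); q=np.array(o['eef_rot']); r=R.from_quat(q[[1,2,3,0]])
    t=R.from_matrix([[1,0,0],[0,-1,0],[0,0,-1]]); t=R.from_euler('z',yaw)*t
    print('t',round(float(o['time_s']),2),'shift',r.inv().apply(np.array(xyz)-o['eef_pos']).round(4).tolist(),'rot',(r.inv()*t).as_rotvec().round(4).tolist())
E
python3 -c "
from h import *
goal([.46,-.06,.36])"
```

```text
t 0.8 shift [0.4118, -0.3614, -0.1037] rot [0.0, -0.0, 0.3488]
```

```bash
python3 -m jog '[0.412,-0.361,-0.104,0,0,0.349,0,0.412,-0.361,-0.104,0,0,0.349,0,0.412,-0.361,-0.104,0,0,0.349,0,0.412,-0.361,-0.104,0,0,0.349,0,0.412,-0.361,-0.104,0,0,0.349,0,0.412,-0.361,-0.104,0,0,0.349,0,0.412,-0.361,-0.104,0,0,0.349,0,0.412,-0.361,-0.104,0,0,0.349,0,0.412,-0.361,-0.104,0,0,0.349,0,0.412,-0.361,-0.104,0,0,0.349,0,0.412,-0.361,-0.104,0,0,0.349,0,0.412,-0.361,-0.104,0,0,0.349,0]'
python3 - <<'E'
from h import *
w=camera('wrist'); save(w,'w1'); print(w['extrinsics'],w['mtx'],w['distortion'])
for n in ['tin_mid','spool_mid','cell_mid','white_cup_mid','orange_cup_mid','mat_a']:
    print(n,[(np.round(d['xyz'],3).tolist(),round(d['confidence'],2),proj(w,d['xyz']).round().tolist()) for d in spot_in(w,n)])
E
```

```text
time_s: 2.3
eef_pos: [0.4598, -0.0614, 0.3599]
eef_rot: [0.0, 1.0, -0.001, -0.0]
wrist_force: [-0.4, 0.4, 0.5]
opening: 1.002
grasp_force: 0.0
[[-1.84474692e-03  9.56431539e-01  2.91950867e-01  5.33895714e-01]
 [-9.99997934e-01 -1.51499415e-03 -1.35555316e-03 -6.14833967e-02]
 [-8.54189936e-04 -2.91952764e-01  9.56432357e-01  4.77209976e-01]
 [ 0.00000000e+00  0.00000000e+00  0.00000000e+00  1.00000000e+00]] [[383.31601057   0.         319.3262425 ]
 [  0.         383.31601057 240.95558724]
 [  0.           0.           1.        ]] [-0.04337713  0.          0.          0.          0.        ]
tin_mid [([0.36, 0.108, 0.019], 0.97, [187.0, 266.0]), ([0.558, -0.273, 0.021], 0.95, [505.0, 104.0]), ([0.456, 0.071, 0.021], 0.8, [210.0, 192.0]), ([0.431, -0.324, 0.024], 0.47, [534.0, 213.0])]
spool_mid [([0.449, -0.055, 0.039], 0.7, [314.0, 200.0])]
cell_mid [([0.431, -0.183, 0.07], 0.82, [431.0, 222.0])]
white_cup_mid [([0.43, -0.323, 0.027], 0.71, [535.0, 214.0])]
orange_cup_mid [([0.446, 0.199, 0.023], 0.9, [106.0, 202.0])]
mat_a [([0.596, 0.199, 0.003], 0.93, [96.0, 71.0]), ([0.592, 0.093, 0.005], 0.86, [185.0, 73.0]), ([0.576, -0.116, 0.008], 0.67, [367.0, 86.0]), ([0.579, -0.008, 0.008], 0.55, [273.0, 84.0])]
```

View pics/w1.png

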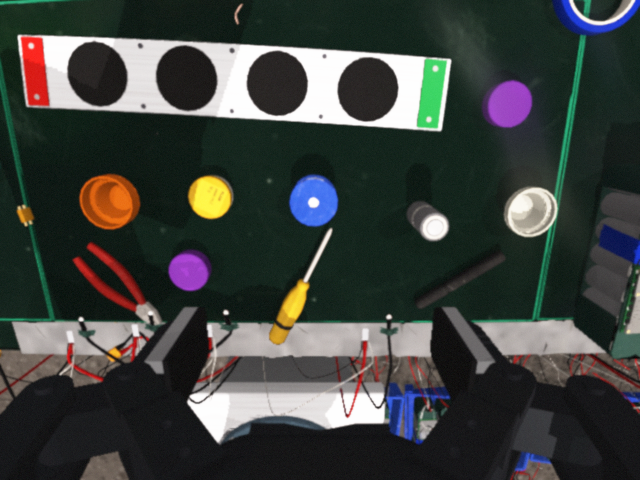

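The wrist view shows everything clearly: mats in the row at y≈75–90, orange cup (109,201), tin (211,197), spool (314,200), cell (429,221), white cup (530,212). Next I'll fit the silhouettes.

```bash
cat >> h.py <<'E'
from scipy.optimize import least_squares
SH={'tin':[(0,25.5),(21,25.5)],'spool':[(0,28),(38,28)],'cell':[(0,16),(72,16)],'white':[(0,18),(22,25),(22,30),(34,30)],
    'orange':[(0,18),(22,25),(22,31.5),(42,31.5)],'mat':[(0,36)]}
def hullc(pts):
    h=cv2.convexHull(np.array(pts,np.float32).reshape(-1,1,2)); m=cv2.moments(h); return np.array([m['m10'],m['m01']])/m['m00'],m['m00']
def fit(c,kind,uv,lo,hi,z0=0,win=45):
    hsv=cv2.cvtColor(c['frame'],cv2.COLOR_RGB2HSV); m=cv2.inRange(hsv,np.array(lo),np.array(hi))
    w=np.zeros_like(m); u,v=map(int,uv); w[max(0,v-win):v+win,max(0,u-win):u+win]=255; m=cv2.morphologyEx(m&w,cv2.MORPH_OPEN,np.ones((3,3)))
    cs,_=cv2.findContours(m,cv2.RETR_EXTERNAL,cv2.CHAIN_APPROX_NONE); k=max(cs,key=cv2.contourArea)
    cm,a=hullc(k)
    a_=np.linspace(0,2*np.pi,40)
    def ph(xy): return hullc([proj(c,[xy[0]+r/1e3*np.cos(t),xy[1]+r/1e3*np.sin(t),z0+h/1e3]) for h,r in SH[kind] for t in a_])
    s=least_squares(lambda x:ph(x)[0]-cm,ray(c,*cm,z0+SH[kind][-1][0]/2e3)[:2],diff_step=1e-3)
    print(kind,s.x.round(4),'px',cm.round(1),'area',a,'model',round(ph(s.x)[1])); return s.x
E
python3 - <<'E'
import h; from h import *
w=camera('wrist')
fit(w,'tin',(210,197),(18,80,60),(35,255,255))
fit(w,'spool',(314,200),(98,90,40),(125,255,255))
fit(w,'cell',(429,221),(0,0,65),(180,70,255))
fit(w,'white',(530,212),(0,0,75),(180,70,255),win=32)
fit(w,'orange',(109,201),(5,100,50),(17,255,255))
for u,v in [(97,74),(186,78),(277,83),(368,89)]: fit(w,'mat',(u,v),(0,0,0),(180,255,90),.006,win=34)
E
```

```text
tin [0.4486 0.074 ] px [210.1 197.2] area 1528.0 model 1545
spool [ 0.4465 -0.0537] px [313.8 200.8] area 2098.0 model 1940
cell [ 0.4239 -0.1899] px [429.9 222.8] area 1014.0 model 1165
white [ 0.4338 -0.3166] px [530.6 211.7] area 2136.0 model 2103
orange [0.448  0.1894] px [109.7 201.2] area 2684.5 model 2592
mat [0.5926 0.1968] px [97.8 74.1] area 2884.0 model 3105
mat [0.5861 0.0925] px [186.8  78.3] area 2970.0 model 3205
mat [ 0.5796 -0.0123] px [277.5  83.4] area 2938.0 model 3237
mat [ 0.5727 -0.1168] px [368.   89.6] area 2892.5 model 3201
```

```bash
python3 -m jog '[-0.011,-0.135,0.1,0,0,0,0,-0.011,-0.135,0.2,0,0,0,0,-0.011,-0.135,0.26,0,0,0,0,-0.011,-0.135,0.31,0,0,0,0,-0.011,-0.135,0.332,0,0,0,0,-0.011,-0.135,0.332,0,0,0,0,-0.011,-0.135,0.332,0,0,0,0,-0.011,-0.135,0.332,0,0,0,1,-0.011,-0.135,0.332,0,0,0,1,-0.011,-0.135,0.332,0,0,0,1,-0.011,-0.135,0.332,0,0,0,1,-0.011,-0.135,0.332,0,0,0,1,-0.011,-0.135,0.332,0,0,0,1]'; python3 -c "
from h import *
w=camera('wrist'); save(w,'w2')"
```

```text
time_s: 4.32
eef_pos: [0.4523, 0.0741, 0.032]
eef_rot: [0.0, 1.0, -0.0, 0.003]
wrist_force: [-2.4, 0.1, 11.4]
opening: 0.558
grasp_force: 59.6
```

View pics/w2.png

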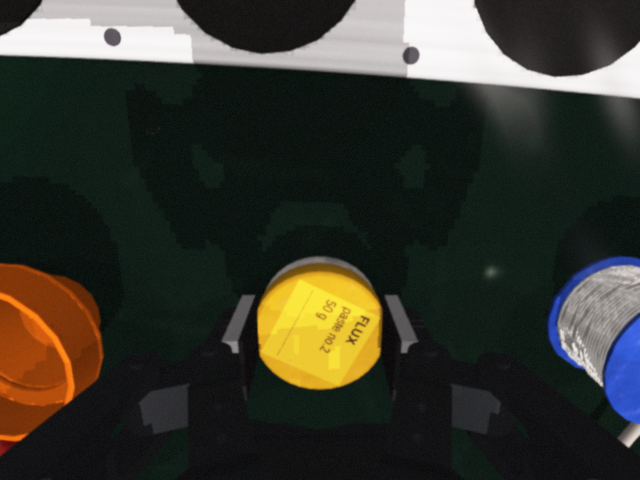

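The tin is gripped. The fingertips touched the bench with 11 N at TCP z 0.032, so at a 51 mm opening the tips are about 32 mm ahead of the TCP.

```bash
python3 -m jog '[0,0,-0.03,0,0,0,1,0,0,-0.07,0,0,0,1,0.04,0.06,-0.07,0,0,0,1,0.08,0.12,-0.07,0,0,0,1,0.11,0.17,-0.07,0,0,0,1,0.125,0.19,-0.07,0,0,0,1,0.125,0.19,-0.06,0,0,0,1,0.125,0.19,-0.035,0,0,0,1,0.125,0.19,-0.018,0,0,0,1,0.125,0.19,-0.012,0,0,0,1,0.125,0.19,-0.011,0,0,0,1]'; python3 -c "
from h import *
w=camera('wrist'); save(w,'w3')
goal([.5727,-.1168,.04])"
```

```text
time_s: 5.75
eef_pos: [0.5743, -0.1149, 0.0395]
eef_rot: [-0.0, 1.0, 0.0, 0.0]
wrist_force: [-0.1, -0.7, -0.4]
opening: 0.552
grasp_force: 62.1
t 5.8 shift [-0.0019, 0.0017, -0.0003] rot [0.0002, -0.0006, 0.0003]
```

View pics/w3.png

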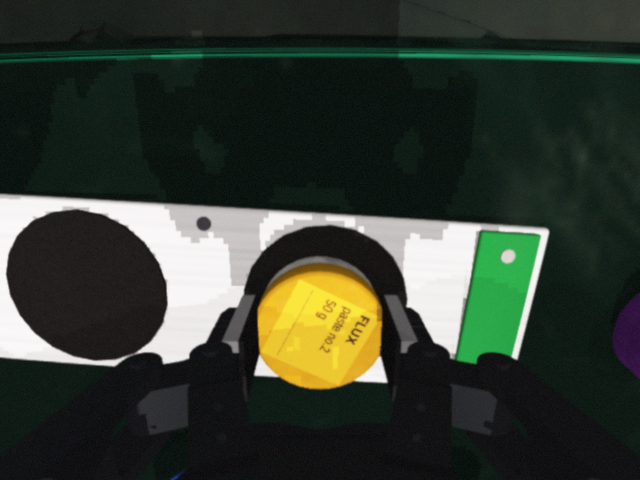

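The tin hangs over mat d (mat top edge at row 226, tin at (320,325)). I'll check numerically.

Run:
```python
from h import *
w=camera('wrist')
fit(w,'tin',(320,325),(18,80,60),(35,255,255),.0065,win=75)
print(ray(w,325,226,.006),'mat far edge x should be .6087')
fit(w,'mat',(88,285),(0,0,0),(180,255,90),.006,win=84)
```

```text
tin [ 0.5703 -0.115 ] px [319.2 326.2] area 12917.0 model 14112
[ 0.60895001 -0.117272    0.006     ] mat far edge x should be .6087
mat [ 0.5777 -0.0147] px [ 91.3 290.3] area 19857.0 model 18662
```

```bash
python3 -m jog '[0,0,0,0,0,0,0.2,0,0,0,0,0,0,0,0,0,0,0,0,0,0,0,0,-0.05,0,0,0,0,0,0,-0.1,0,0,0,0,-0.06,-0.03,-0.1,0,0,0,0,-0.11,-0.055,-0.09,0,0,0,0,-0.127,-0.062,-0.06,0,0,0,0,-0.127,-0.062,-0.02,0,0,0,0,-0.127,-0.062,0.005,0,0,0,0,-0.127,-0.062,0.005,0,0,0,0,-0.127,-0.062,0.005,0,0,0,1,-0.127,-0.062,0.005,0,0,0,1,-0.127,-0.062,0.005,0,0,0,1,-0.127,-0.062,0.005,0,0,0,1,-0.127,-0.062,0.005,0,0,0,1,-0.127,-0.062,0.005,0,0,0,1]'; python3 -c "
from h import *
w=camera('wrist'); save(w,'w4')
fit(w,'spool',(320,310),(98,90,40),(125,255,255),0,100)
goal([.5796,-.0123,.041])"
```

```text
time_s: 7.98
eef_pos: [0.4486, -0.0538, 0.036]
eef_rot: [0.001, 1.0, -0.0, 0.001]
wrist_force: [-1.3, -0.4, 6.4]
opening: 0.637
grasp_force: 62.5
spool [ 0.4478 -0.0537] px [319.3 331.9] area 21176.0 model 21771
t 8.03 shift [0.131, -0.0415, -0.0047] rot [0.0012, -0.0027, -0.0001]
```

View pics/w4.png

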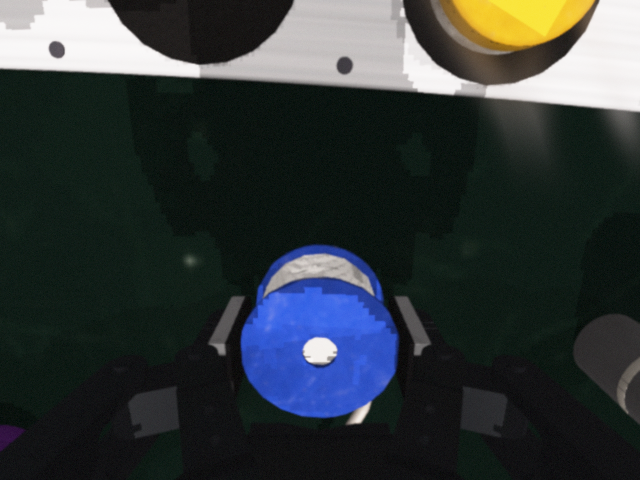

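The spool is gripped at (320,335), with the tin visible standing on mat d.

```bash
python3 -m jog '[0,0,-0.03,0,0,0,1,0,0,-0.06,0,0,0,1,0.05,-0.015,-0.06,0,0,0,1,0.1,-0.03,-0.06,0,0,0,1,0.132,-0.041,-0.06,0,0,0,1,0.132,-0.041,-0.05,0,0,0,1,0.132,-0.041,-0.025,0,0,0,1,0.132,-0.041,-0.013,0,0,0,1,0.132,-0.041,-0.008,0,0,0,1,0.132,-0.041,-0.008,0,0,0,1]'; python3 -c "
from h import *
w=camera('wrist')
fit(w,'spool',(320,310),(98,90,40),(125,255,255),.006,100)
goal([.4338,-.3166,.2])"
```

```text
time_s: 9.28
eef_pos: [0.5794, -0.0126, 0.0428]
eef_rot: [0.0, 1.0, -0.0, 0.0]
wrist_force: [0.2, 0.2, -3.1]
opening: 0.632
grasp_force: 65.4
spool [ 0.578  -0.0124] px [319.3 331.9] area 21199.5 model 21497
t 9.32 shift [-0.1456, 0.3041, -0.1571] rot [0.0003, -0.0012, -0.0004]
```

```bash
python3 -m jog '[0,0,0,0,0,0,0.2,0,0,0,0,0,0,0,0,0,0,0,0,0,0,0,0,-0.05,0,0,0,0,0,0,-0.1,0,0,0,0,-0.146,0.304,-0.157,0,0,0,0,-0.146,0.304,-0.157,0,0,0,0,-0.146,0.304,-0.157,0,0,0,0,-0.146,0.304,-0.157,0,0,0,0,-0.146,0.304,-0.157,0,0,0,0,-0.146,0.304,-0.157,0,0,0,0,-0.146,0.304,-0.157,0,0,0,0]'; python3 -c "
from h import *
w=camera('wrist'); save(w,'w5')
print([(d['xyz'],d['confidence'],proj(w,d['xyz'])) for d in spot_in(w,'white_cup_mid')])
goal([.4338,-.3166,.038])"
```

```text
time_s: 10.82
eef_pos: [0.4326, -0.3185, 0.2]
eef_rot: [0.001, 1.0, -0.002, 0.0]
wrist_force: [0.3, 0.5, -0.4]
opening: 1.001
grasp_force: 0.0
[([0.4318, -0.3176, 0.0225], 0.86, array([318.27371168, 223.05822652]))]
t 10.93 shift [0.0005, 0.0008, 0.1611] rot [-0.0007, -0.0, -0.0009]
```

View pics/w5.png

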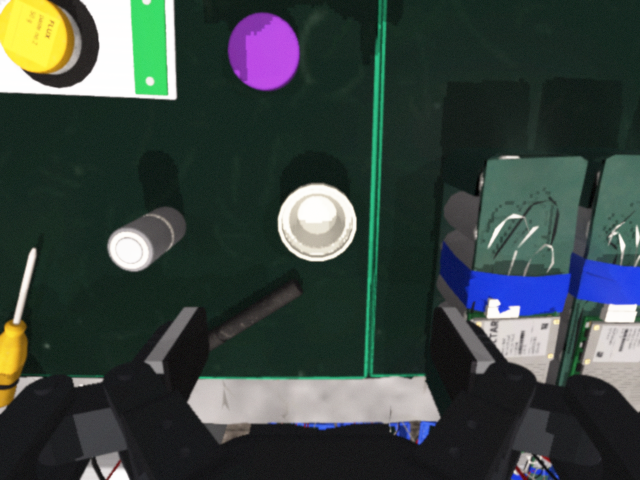

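Cup rim centre at (317,222), between the fingers. Cell top at (130,248).

```bash
python3 -c "
from h import *
w=camera('wrist')
fit(w,'white',(317,222),(0,0,75),(180,70,255),win=50)
print(ray(w,317,222,.034),'cell',ray(w,130,248,.072))"
```

```text
white [ 0.4337 -0.3164] px [320.5 223.1] area 4950.0 model 4853
[ 0.43630426 -0.31371614  0.034     ] cell [ 0.42784623 -0.18709832  0.072     ]
```

```bash
python3 -m jog '[0.002,-0.003,0.06,0,0,0,0,0.002,-0.003,0.12,0,0,0,0,0.002,-0.003,0.15,0,0,0,0,0.002,-0.003,0.161,0,0,0,0,0.002,-0.003,0.161,0,0,0,0,0.002,-0.003,0.161,0,0,0,1,0.002,-0.003,0.161,0,0,0,1,0.002,-0.003,0.161,0,0,0,1,0.002,-0.003,0.161,0,0,0,1,0.002,-0.003,0.161,0,0,0,1,0.002,-0.003,0.161,0,0,0,1]'; python3 -c "
from h import *
w=camera('wrist'); save(w,'w6')
fit(w,'white',(320,320),(0,0,75),(180,70,255),0,80)
goal([.5861,.0925,.046])"
```

```text
time_s: 12.35
eef_pos: [0.4365, -0.3144, 0.0409]
eef_rot: [0.001, 1.0, -0.0, 0.001]
wrist_force: [-1.2, 2.1, 8.1]
opening: 0.676
grasp_force: 62.4
white [ 0.4347 -0.3143] px [319.3 330. ] area 19039.0 model 19602
t 12.4 shift [0.1495, -0.4069, -0.0058] rot [0.0026, -0.0027, -0.0002]
```

View pics/w6.png

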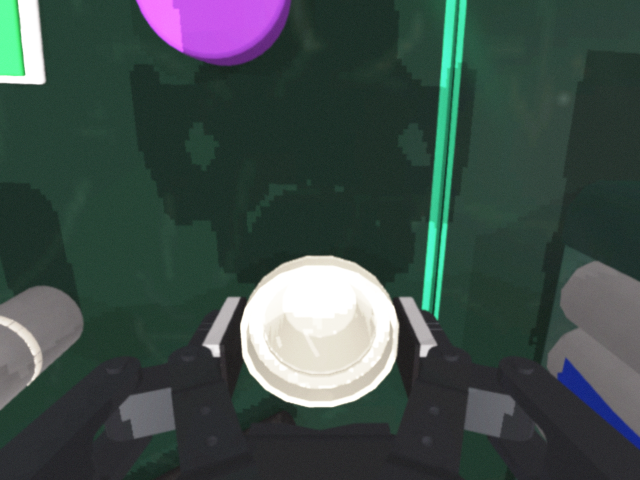

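The cup is held squarely by its band, centre (319,330). Carry it to mat b.

```bash
python3 -m jog '[0,0,-0.05,0,0,0,1,0,0,-0.1,0,0,0,1,0.152,-0.407,-0.1,0,0,0,1,0.152,-0.407,-0.1,0,0,0,1,0.152,-0.407,-0.1,0,0,0,1,0.152,-0.407,-0.1,0,0,0,1,0.152,-0.407,-0.1,0,0,0,1,0.152,-0.407,-0.1,0,0,0,1,0.152,-0.407,-0.1,0,0,0,1,0.152,-0.407,-0.1,0,0,0,1,0.152,-0.407,-0.06,0,0,0,1,0.152,-0.407,-0.03,0,0,0,1,0.152,-0.407,-0.015,0,0,0,1,0.152,-0.407,-0.0085,0,0,0,1,0.152,-0.407,-0.0085,0,0,0,1]'; python3 -c "
from h import *
w=camera('wrist'); 
fit(w,'white',(320,320),(0,0,75),(180,70,255),.006,80); fit(w,'spool',(547,300),(98,90,40),(125,255,255),.006,90)
goal([.427,-.187,.16])"
```

```text
time_s: 14.28
eef_pos: [0.5883, 0.0932, 0.0479]
eef_rot: [0.0, 1.0, -0.0, 0.001]
wrist_force: [0.1, 0.2, -0.6]
opening: 0.668
grasp_force: 65.0
white [0.5855 0.0931] px [320.1 330.7] area 18911.5 model 19249
spool [ 0.5755 -0.0186] px [590.5 343.6] area 8406.0 model 21623
t 14.32 shift [-0.161, 0.2804, -0.1123] rot [0.0001, -0.0023, -0.0007]
```

```bash
python3 -m jog '[0,0,0,0,0,0,0.2,0,0,0,0,0,0,0,0,0,0,0,0,0,0,0,0,-0.05,0,0,0,0,0,0,-0.1,0,0,0,0,-0.161,0.28,-0.112,0,0,0,0,-0.161,0.28,-0.112,0,0,0,0,-0.161,0.28,-0.112,0,0,0,0,-0.161,0.28,-0.112,0,0,0,0,-0.161,0.28,-0.112,0,0,0,0,-0.161,0.28,-0.112,0,0,0,0,-0.161,0.28,-0.07,0,0,0,0,-0.161,0.28,-0.03,0,0,0,0,-0.161,0.28,-0.007,0,0,0,0,-0.161,0.28,-0.007,0,0,0,0]'; python3 -c "
from h import *
w=camera('wrist'); save(w,'w7'); goal([.427,-.187,.055])"
```

```text
time_s: 16.2
eef_pos: [0.4253, -0.1846, 0.0522]
eef_rot: [-0.001, 1.0, 0.0, -0.002]
wrist_force: [0.1, -0.8, 0.9]
opening: 1.001
grasp_force: 0.0
t 16.25 shift [0.0007, 0.0016, -0.0015] rot [-0.0013, 0.0013, 0.0006]
```

View pics/w7.png

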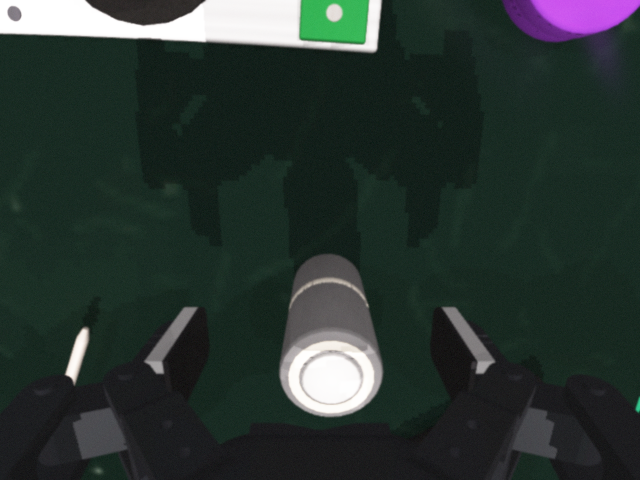

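Cell top at (331,373), finger midline at about 319. Compute, then grip.

```bash
python3 -c "
from h import *
w=camera('wrist'); p=ray(w,331,373,.072); print(p); goal([p[0],p[1],.053])"
```

```text
[ 0.42837728 -0.18886295  0.072     ]
t 16.3 shift [0.0014, 0.0028, 0.0013] rot [0.0002, -0.0004, 0.0006]
```

```bash
python3 -m jog '[0.001,0.003,0,0,0,0,0,0.001,0.003,0,0,0,0,1,0.001,0.003,0,0,0,0,1,0.001,0.003,0,0,0,0,1,0.001,0.003,0,0,0,0,1,0.001,0.003,0,0,0,0,1,0.001,0.003,0,0,0,0,1,0.001,0.003,0,0,0,0,1,0.001,0.003,0,0,0,0,1]'; python3 -c "
from h import *
w=camera('wrist'); save(w,'w8'); goal([.5926,.1968,.06])"
```

```text
time_s: 17.42
eef_pos: [0.4274, -0.1894, 0.0541]
eef_rot: [0.0, 1.0, -0.0, 0.0]
wrist_force: [-1.9, 1.5, 6.1]
opening: 0.365
grasp_force: 59.0
t 17.48 shift [0.1651, -0.3862, -0.0059] rot [0.0001, -0.0001, -0.0002]
```

View pics/w8.png

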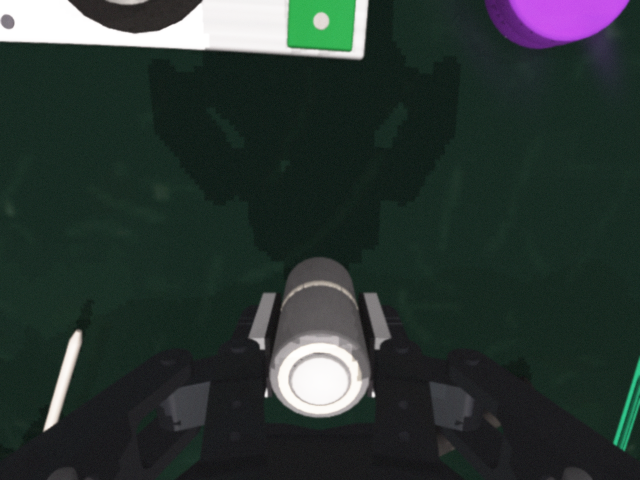

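The cell is gripped upright, top centre (320,378). Carry it to mat a.

```bash
python3 -m jog '[0,0,-0.05,0,0,0,1,0,0,-0.09,0,0,0,1,0.165,-0.386,-0.09,0,0,0,1,0.165,-0.386,-0.09,0,0,0,1,0.165,-0.386,-0.09,0,0,0,1,0.165,-0.386,-0.09,0,0,0,1,0.165,-0.386,-0.09,0,0,0,1,0.165,-0.386,-0.09,0,0,0,1,0.165,-0.386,-0.09,0,0,0,1,0.165,-0.386,-0.09,0,0,0,1,0.165,-0.386,-0.06,0,0,0,1,0.165,-0.386,-0.03,0,0,0,1,0.165,-0.386,-0.015,0,0,0,1,0.165,-0.386,-0.008,0,0,0,1,0.165,-0.386,-0.008,0,0,0,1]'; python3 -c "
from h import *
w=camera('wrist'); save(w,'w9'); print(ray(w,320,378,.078)); goal([.448,.1894,.2])"
```

```text
time_s: 19.35
eef_pos: [0.5926, 0.1964, 0.062]
eef_rot: [0.0, 1.0, -0.0, 0.0]
wrist_force: [-0.1, 0.5, -1.3]
opening: 0.365
grasp_force: 60.0
[0.5909926  0.19629637 0.078     ]
t 19.4 shift [-0.1449, 0.0072, -0.1376] rot [-0.0001, -0.0012, -0.0004]
```

View pics/w9.png

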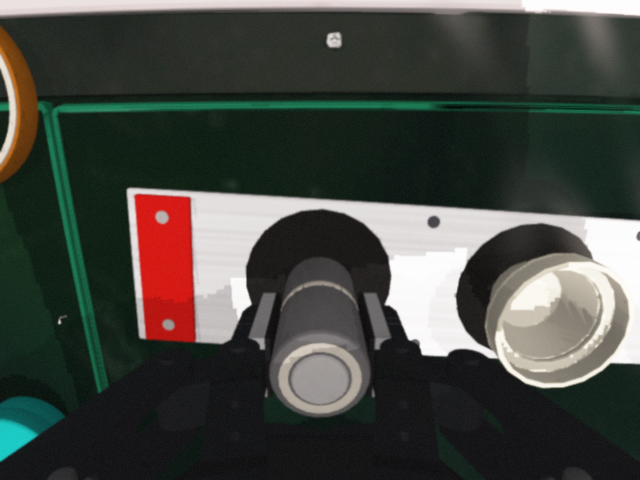

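```bash
python3 -m jog '[0,0,0.001,0,0,0,1,0,0,0.001,0,0,0,0.2,0,0,0.001,0,0,0,0,0,0,0.001,0,0,0,0,0,0,-0.05,0,0,0,0,0,0,-0.11,0,0,0,0,-0.145,0.007,-0.138,0,0,0,0,-0.145,0.007,-0.138,0,0,0,0,-0.145,0.007,-0.138,0,0,0,0,-0.145,0.007,-0.138,0,0,0,0,-0.145,0.007,-0.138,0,0,0,0]'; python3 -c "
from h import *
w=camera('wrist'); save(w,'w10'); print([(d['xyz'],d['confidence'],proj(w,d['xyz'])) for d in spot_in(w,'orange_cup_mid')])
p=fit(w,'orange',(317,222),(5,100,50),(17,255,255),0,70); goal([p[0],p[1],.056])"
```

```text
time_s: 20.78
eef_pos: [0.4485, 0.1897, 0.2002]
eef_rot: [-0.0, 1.0, -0.0, 0.001]
wrist_force: [-0.0, 0.4, -0.8]
opening: 1.004
grasp_force: 0.0
[([0.4469, 0.1931, 0.0199], 0.62, array([315.4964799 , 223.31700632]))]
orange [0.4482 0.1889] px [320.8 226. ] area 5815.5 model 5663
t 20.88 shift [-0.0003, 0.0007, 0.1437] rot [0.0, -0.0002, -0.0006]
```

View pics/w10.png

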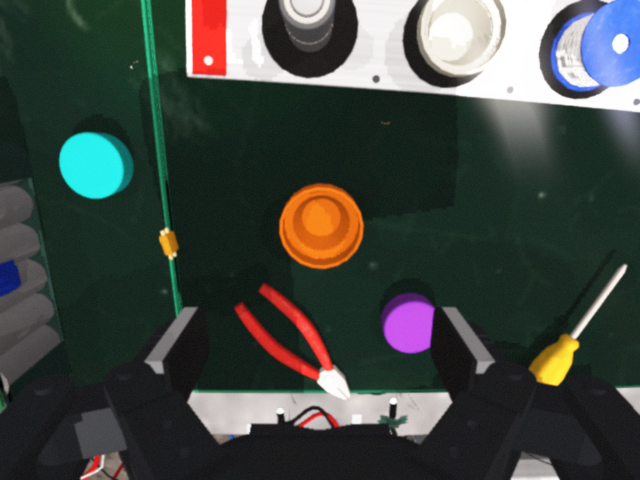

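Orange cup centred at (321,226) between the fingers. The cell, white cup and spool stand on their mats.

```bash
python3 -m jog '[0,0.001,0.06,0,0,0,0,0,0.001,0.11,0,0,0,0,0,0.001,0.135,0,0,0,0,0,0.001,0.144,0,0,0,0,0,0.001,0.144,0,0,0,0,0,0.001,0.144,0,0,0,1,0,0.001,0.144,0,0,0,1,0,0.001,0.144,0,0,0,1,0,0.001,0.144,0,0,0,1,0,0.001,0.144,0,0,0,1,0,0.001,0.144,0,0,0,1]'; python3 -c "
from h import *
w=camera('wrist')
fit(w,'orange',(320,330),(5,100,50),(17,255,255),0,100); goal([.5855,.0931,.13])"
```

```text
time_s: 22.25
eef_pos: [0.4489, 0.1889, 0.0583]
eef_rot: [-0.0, 1.0, 0.0, 0.002]
wrist_force: [-4.4, -1.7, 11.9]
opening: 0.688
grasp_force: 61.4
orange [0.4438 0.1883] px [321.1 322.7] area 14774.5 model 19514
t 22.3 shift [0.1369, 0.0957, -0.0713] rot [-0.0002, -0.0032, -0.0]
```

```bash
python3 -m jog '[0,0,-0.05,0,0,0,1,0.01,0.04,-0.09,0,0,0,1,0.03,0.096,-0.1,0,0,0,1,0.03,0.096,-0.1,0,0,0,1,0.03,0.096,-0.1,0,0,0,1]'; python3 -c "
from h import *
w=camera('wrist'); save(w,'w11'); goal([.5855,.0931,.13])"
```

```text
time_s: 22.92
eef_pos: [0.4773, 0.0927, 0.1562]
eef_rot: [-0.0, 1.0, -0.001, 0.0]
wrist_force: [-0.1, -0.6, 0.8]
opening: 0.687
grasp_force: 64.4
t 22.98 shift [0.1086, 0.0001, 0.0257] rot [-0.0004, 0.0003, -0.0001]
```

View pics/w11.png

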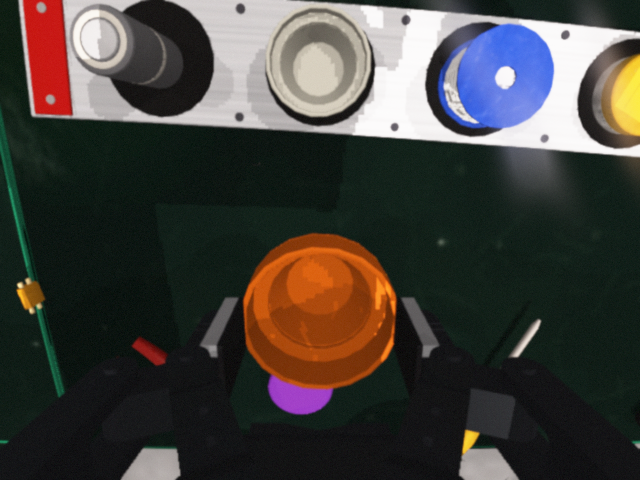

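White rim spans columns 266–375 (centre 320), rows about 8–116. The orange cup spans columns 243–396, rows 234–387. Fit both along x.

Run:
```python
from h import *
w=camera('wrist'); f=w['frame']
hsv=cv2.cvtColor(f,cv2.COLOR_RGB2HSV); m=cv2.inRange(hsv,(3,90,25),(18,255,255)); m[:200]=0;m[395:]=0
n=cv2.morphologyEx(m,cv2.MORPH_OPEN,np.ones((3,3)))
ys,xs=np.nonzero(n[:, 230:410]); print('or',ys.min(),ys.max(),xs.min()+230,xs.max()+230)
o=get_obs(); z0=o['eef_pos'][2]-.0583
fit(w,'orange',(320,315),(3,90,25),(18,255,255),z0,85)
p=ray(w,320,ys.max()+.5,z0+.042); print('near rim -> centre x',p[0]+.0315)
p=ray(w,320,ys.min()-.5,z0+.022); print('far band bottom -> centre x',p[0]-.0315)
print('tcp',o['eef_pos'])
print([int(f[v,320].mean()) for v in range(0,130,1)])
for v in (8,116): print(v,ray(w,320,v,.040))
for u in (266,375): print(u,ray(w,u,61,.040))
cv2.imwrite('pics/c1.png',cv2.resize(f[0:130,240:400,::-1],None,fx=4,fy=4,interpolation=cv2.INTER_CUBIC))
```

```text
or 233 388 242 397
orange [0.4767 0.0933] px [319.6 311.8] area 19457.5 model 19811
near rim -> centre x 0.47723489114417184
far band bottom -> centre x 0.47611950928217006
tcp [0.47662977 0.09357604 0.15547808]
[121, 184, 202, 203, 199, 190, 157, 114, 96, 92, 99, 128, 150, 161, 169, 175, 175, 177, 180, 187, 167, 123, 109, 101, 94, 93, 94, 94, 94, 97, 95, 95, 94, 94, 92, 95, 94, 93, 96, 100, 111, 145, 168, 174, 177, 174, 184, 196, 201, 202, 204, 206, 204, 204, 203, 203, 204, 203, 205, 203, 205, 204, 204, 203, 205, 204, 205, 202, 204, 203, 204, 203, 204, 205, 204, 205, 202, 203, 203, 202, 203, 204, 204, 204, 203, 204, 204, 204, 205, 203, 205, 203, 205, 203, 193, 172, 157, 151, 154, 149, 152, 151, 155, 176, 195, 205, 202, 204, 201, 201, 197, 193, 200, 196, 176, 114, 50, 18, 20, 17, 20, 16, 17, 25, 57, 130, 184, 199, 205, 199]
8 [0.61226363 0.09319168 0.04      ]
116 [0.55565209 0.09315434 0.04      ]
266 [0.58539642 0.12349024 0.04      ]
375 [0.58540602 0.0623043  0.04      ]
```

View pics/c1.png

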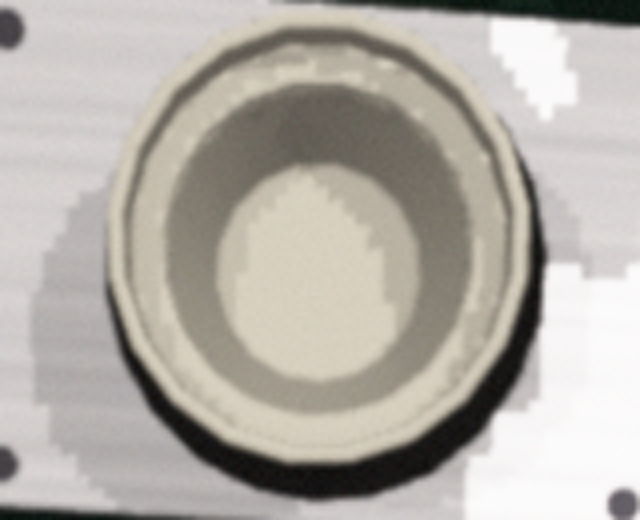

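White centre (0.5853, 0.0930), with a measured rim diameter of 59 mm (60 nominal). Orange sits on the TCP, about 0.109 short in x. Move over, lower most of the way, then check.

```bash
python3 -m jog '[0.05,0,0,0,0,0,1,0.09,0,0,0,0,0,1,0.1085,0,0,0,0,0,1,0.1085,0,0.01,0,0,0,1,0.1085,0,0.03,0,0,0,1,0.1085,0,0.045,0,0,0,1,0.1085,0,0.055,0,0,0,1,0.1085,0,0.055,0,0,0,1,0.1085,0,0.055,0,0,0,1]'; python3 -c "
from h import *
w=camera('wrist'); save(w,'w12'); o=get_obs();print(o['eef_pos'],o['wrist_force'])
fit(w,'orange',(320,315),(3,90,25),(18,255,255),o['eef_pos'][2]-.0583,85)"
```

```text
time_s: 24.15
eef_pos: [0.5862, 0.0926, 0.1013]
eef_rot: [0.0, 1.0, -0.0, 0.0]
wrist_force: [0.7, -0.4, -1.5]
opening: 0.69
grasp_force: 64.5
[0.58643459 0.09257933 0.10152726] [ 0.30035377  0.13563242 -0.73528804]
orange [0.586  0.0927] px [319.4 312.6] area 19403.5 model 19926
```

View pics/w12.png

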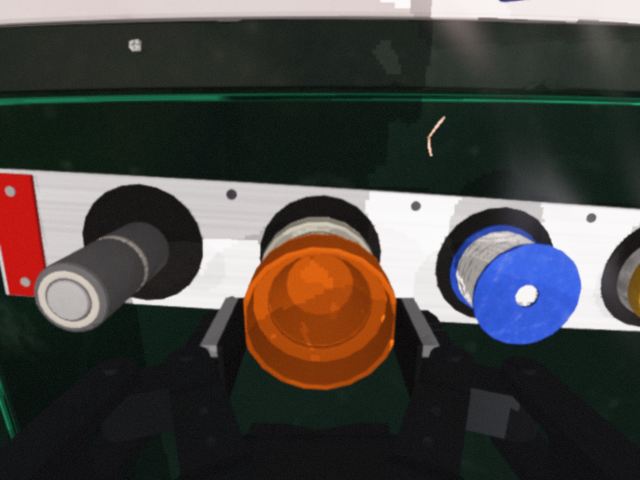

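The orange cup is centred over the white one (white collar visible symmetrically at column 320). Lower slowly.

```bash
python3 -m jog '[-0.0005,0,0.004,0,0,0,1,-0.0005,0,0.008,0,0,0,1,-0.0005,0,0.012,0,0,0,1,-0.0005,0,0.015,0,0,0,1,-0.0005,0,0.018,0,0,0,1,-0.0005,0,0.02,0,0,0,1,-0.0005,0,0.021,0,0,0,1,-0.0005,0,0.022,0,0,0,1,-0.0005,0,0.0225,0,0,0,1,-0.0005,0,0.0225,0,0,0,1]'
```

```text
time_s: 25.45
eef_pos: [0.5854, 0.0927, 0.0783]
eef_rot: [-0.0, 1.0, -0.0, 0.0]
wrist_force: [0.2, 0.8, -1.0]
opening: 0.691
grasp_force: 64.5
```

```bash
python3 -m jog '[0,0,0.0005,0,0,0,1,0,0,0.001,0,0,0,1,0,0,0.0015,0,0,0,1,0,0,0.0015,0,0,0,1]'
```

```text
time_s: 25.95
eef_pos: [0.5855, 0.0927, 0.0768]
eef_rot: [-0.0, 1.0, -0.0, 0.0]
wrist_force: [-0.1, 0.1, -0.4]
opening: 0.688
grasp_force: 64.6
```

```bash
python3 -m jog '[0,0,0.0005,0,0,0,1,0,0,0.0005,0,0,0,0.8,0,0,0.0005,0,0,0,0.2,0,0,0.0005,0,0,0,0,0,0,0.0005,0,0,0,0,0,0,-0.02,0,0,0,0,0,0,-0.06,0,0,0,0,0,0,-0.12,0,0,0,0,-0.06,0.04,-0.18,0,0,0,0,-0.11,0.06,-0.22,0,0,0,0,-0.11,0.06,-0.22,0,0,0,0,-0.11,0.06,-0.22,0,0,0,0]'
python3 - <<'E'
from h import *
w=camera('wrist'); save(w,'w13')
for k,P in (('tin',(.5727,-.1168)),('spool',(.5796,-.0123)),('cell',(.5926,.1968)),('orange',(.5853,.093))): print(k,proj(w,[*P,.01]).round())
u,v=proj(w,[.5727,-.1168,.017]); fit(w,'tin',(u,v),(18,80,60),(35,255,255),.006,40)
u,v=proj(w,[.5796,-.0123,.025]); fit(w,'spool',(u,v),(98,90,40),(125,255,255),.006,45)
u,v=proj(w,[.5853,.093,.04]); fit(w,'orange',(u,v),(3,90,25),(18,255,255),.018,60)
E
```

```text
time_s: 27.45
eef_pos: [0.4754, 0.032, 0.3007]
eef_rot: [0.001, 1.0, -0.001, 0.003]
wrist_force: [0.7, 0.3, -0.6]
opening: 1.003
grasp_force: 0.0
tin [466. 103.]
spool [363.  96.]
cell [155.  83.]
orange [258.  90.]
tin [ 0.572 -0.116] px [468.1 103.2] area 2388.5 model 2527
spool [ 0.5777 -0.0116] px [365.7  94.7] area 3210.5 model 3136
orange [0.5851 0.0925] px [251.1  84.4] area 4421.5 model 4385
```

View pics/w13.png

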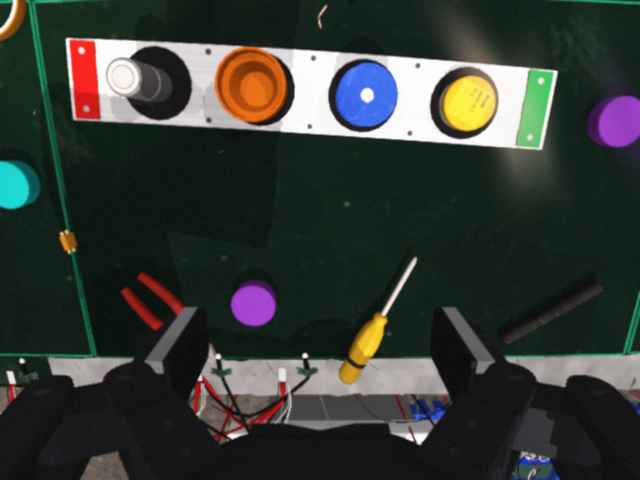

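All four stand on their mats: cell (124–160,80), nested cups (253,85), spool (366,95), tin (468,103). Each is within about 2 mm of its mat centre, and the orange silhouette matches the seated height.

```bash
python3 -c "
from bench import hand_in; print(hand_in())"
```

```text
the job is handed in; nothing more can be done
None
```

I handed the job in at about 27.5 s: from the green plate the row is tin, spool, white cup with the orange cup nested in it, then cell. In the last picture, tin, spool and cups were within about 2 mm of their mat centres. The cell's 2 mm was measured just before release. The hand-in returned no verdict.

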